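# Overhang a chassis rail for underside access

### The job

On the plywood riser lies an aluminium chassis rail with a heavy transformer at one end: turn it on the riser until its long side lies along the short steel fence, transformer end towards the open end beside the fence, and only then slide it out along the fence until its transformer-end edge is level with the pointer of the gauge stand. Slide it, never lift it clear of the riser; out there it would tip, so finish still holding it with the fingers, level, resting on the riser and along the fence. Do not let it tip or fall on the way, and leave the other things on the table where they are.

Things in the scene. Friction and masses are not known exactly. Their poses are not given: they have to be found in the camera images.
- riser: fixed plywood riser, 160 (x) by 240 mm (y), flat top 80 mm above the table. Origin: centre of its underside. The rail slides out over its +y end (edge at y = +120 mm). On top a fixed dark steel fence, 10 mm thick, 22 mm high, runs from y = +60 to +120 mm; its face for the rail looks to -x at x = +50 mm, so the rail's centre line is at x = +20 mm, y axes parallel, when against it
- rail: loose aluminium rail, 60 (x) by 280 (y) by 14 mm, flat on the riser, turned +0.6 to +1.0 rad from the riser's y. Origin: centre of underside. Transformer 50 x 50 mm, 40 mm above the rail, at y = +95 mm; low parts up to 16 mm on the middle. 0.5 to 0.95 kg, centre of mass at y = +47 mm: tips if its end is over 93 mm beyond the riser's. Can be pinched across its width, also at the tail
- rail_nose (a point): middle of the rail's transformer-end edge (rail y = +140 mm), at half the rail's thickness; axes as the rail
- gauge: fixed gauge stand on the table: dark round foot 44 mm wide, thin steel post 135 mm tall, a thin pointer at 102 mm height that reaches 64 mm towards its -x. Stands beyond the riser's +y end on the fence side, axes parallel to the riser's; pointer 115 to 150 mm beyond the riser's end. Origin: centre of the foot's underside
- gauge_tip (a point): tip of the gauge's pointer, the mark; 6 mm beside and 8 mm above the path of the rail's top edge when it slides along the fence; axes as the riser. The rail's end edge is to have the same riser y as this tip
- phone: black phone slab 70 x 148 x 8 mm, flat on the table below the place where the rail will jut out; leave it alone. Origin: centre of underside
- screw_cup: white open cup, 64 mm wide, 45 mm tall, on the table beyond the fence side of the riser; leave it alone. Origin: centre of underside
- back_cover: white phone back cover 74 x 154 x 6 mm, flat on the table at the robot's left; leave it alone. Origin: centre of underside
- screwdriver: screwdriver 170 mm long, lying on the table at the robot's right; leave it alone
- brush: brush 180 mm long, lying on the table at the robot's right; leave it alone
- cleaner: clear bottle, 54 mm wide, 130 mm tall, standing on the table at the robot's left; leave it alone. Origin: centre of underside
- heat_gun: grey heat gun about 210 x 160 mm, 54 mm high, lying on the table at the robot's right; leave it alone. Origin: on the table under its barrel
Things that resemble listed ones, but are neither listed nor needed, are in the scene too. Leave any red or turquoise look-alike of the gauge alone.

How it is judged:
By the outcome, as a careful person would: the job done as asked, in the order asked, and still so for the second after the job is handed in, while the arm keeps its last pose, push and grip.
It also fails if it takes over 48 s, if anything falls off the work surface, if the arm or the gripper's body presses on something with over 40 N, if the wrist force passes 120 N, or if a joint passes its speed limit or range.

### The arm

A 6-joint arm with a two-finger parallel gripper is mounted at the origin on the work surface. World frame = base frame: x ahead of the robot, y to its left, z up, the work surface at z = 0. Lengths are in m, angles in degrees, forces in N, time in s.
With the tool pointing down it reaches from about 0.3 to 0.875 m from the base axis. Payload 4.2 kg.
Tool frame: the origin (TCP) lies between the finger pads; the fingertips stand tip_extent ahead of it and the grasp point (between the pads) lies 6 mm ahead of it (tip_extent is the distance from the TCP to the fingertips, in m); z points along the fingers, y is the line along which they close (so a half turn about z gives the same grasp; the last joint's range is limited). The gripper opens to 85 mm and grips with 20 to 120 N. Pads are 22 mm wide; open, the fingers measure 114 mm over their backs; the gripper's body (76 mm by 85 mm) begins 54 mm behind the grasp point. The pads swing forward as they close: fully open they stand 13 mm farther back than shut.
Start: joints at [-1.146, 18.312, 89.639, -0, 72.044, -1.146], TCP at [0.575, 0, 0.256] pointing down, gripper open.
Joint ranges: [-177.97, 177.97], [-48.28, 115.42], [12.27, 149.76], [-77.06, 257.06], [2.81, 150.46], [-146.56, 146.56]. Speed limits (degrees/s): [147.25, 147.25, 180, 180, 180, 180].

### API

Orientations are given as a 3x3 rotation matrix whose columns are the frame's x, y, z axes.
In Python, from rig import get_state, read_camera, sign_off, look_for, landmark_of, tip_extent gives the robot as it stands.
- The arm moves only by the shell command python3 -m pendant 'ROWS' [OPENING] [FORCE]. ROWS is JSON, a list of rows, each a list of 4 numbers: the shift along the tool's x, y, z in m, then the turn about the tool's z in rad. A call has 1 to 10 rows; each row is the pose to reach, as a shift and turn from the pose commanded when the call began, along the tool's axes at that moment; what a row does not reach only later rows make up. A row lasts 1/8 s, in which the tool goes at most 62.5 mm and 10.7 degrees, less where a joint would pass 70% of its speed; a pose out of reach is approached as far as the arm can. A call with a gripper value outside its range is refused whole. OPENING is the closure in counts, from 0 (fully open) to 255 (shut), set as the call begins (- or left out, the last holds). The fingers move at their own pace and stop on an object; FORCE is the grip in N (left out, the last holds). Time passes only in rows, so rows that repeat a pose let the fingers close. It gives the time, the measured TCP pose, the force, the opening and the grip force at its end, in the units of the state.
- get_state(): the state, without advancing time (a new reading comes with each control period).
- read_camera(name): name is "scene" or "side" or "wrist"; returns a dict with "img" (384x512x3 uint8, red, green, blue), "fx", "fy", "cx", "cy" (pixels), "R" (3x3) and "t" (3): a world point X has camera coordinates R X + t. Camera axes: x right, y down, z forward; pixel columns grow to the right and rows downward; lengths in m; the calibration is good to about 2 mm. The wrist camera is an equidistant fisheye: a pixel r from the principal point sees the ray r / f radians off the axis. A picture is of the moment at which its call begins. There is no depth.
- sign_off(): hands the job in; it is judged then, once.
Trained networks look in a picture, given as the dict that the camera call returned (one of the last four; its "shot" number tells which), for a name from the list of things; names that differ only in an ending like _2 or _b are one class to them, and where a whole thing is asked for, a point or a joint stands for the part that bears it (a point fixed in the world has none). Each returns a list of dicts, best first, with "conf" (0 to 1); they miss things now and then, are a little off and sometimes report something else, mostly with a low value. They report only what shows in the picture. A call takes as long as a camera call. They do not tell look-alikes from the thing itself.
- look_for(query, picture): "at" ([column, row] as shares, 0 to 1, of the picture: columns of its width, rows of its height, amid what is visible of it).
- landmark_of(query, picture): "at" ([column, row] as shares, 0 to 1, of the picture: columns of its width, rows of its height: a listed point, or the origin of a listed thing).
The state is a dict: "time_s": time; "joints": joint angles; "qvel": joint speeds; "tau": joint torques, N m; "position": TCP position; "tool_rot": TCP orientation; "contact_force": force on the tool from outside, world axes, zero at the start; "wrist_torque": the same for the moment, N m; "gripper_width": finger opening in m; "gripper_force": force on a finger pad.
Only numpy, scipy, OpenCV 4.12 (cv2) and the standard library are available. Lean on these libraries where they do the work, as an engineer would, in place of code of your own. Each camera call takes 0.05 s, during which the arm holds its last target. There are 200 camera calls.

## Working session

There is one attempt and no reset: what is moved stays moved. The work goes in short steps, Python scripts to look and compute and a shell command to move; the robot and the scene stay as the last step left them, time stands still between calls to the robot, and variables do not carry over. Pictures are saved under pics/ and viewed, at most 10 in all, crops included, and the job is handed in when it is done.

```bash
mkdir -p pics; cat > h.py <<'E'
import numpy as np,cv2
from rig import *
def shot(n,f=None):
    p=read_camera(n)
    if f: cv2.imwrite('pics/'+f,p['img'][:,:,::-1])
    return p
def ray(p,at):
    u,v=at[0]*512,at[1]*384
    a,b=(u-p['cx'])/p['fx'],(v-p['cy'])/p['fy']
    return a,b
def onz(p,uv,z):
    R,t=np.array(p['R']),np.array(p['t'])
    d=R.T@np.array([(uv[0]-p['cx'])/p['fx'],(uv[1]-p['cy'])/p['fy'],1]);c=-R.T@t
    return c+d*(z-c[2])/d[2]
def proj(p,X):
    q=np.array(p['R'])@np.array(X)+np.array(p['t']);return np.array([q[0]/q[2]*p['fx']+p['cx'],q[1]/q[2]*p['fy']+p['cy']])
def tri(ps,uvs):
    A=[];b=[]
    for p,uv in zip(ps,uvs):
        R,t=np.array(p['R']),np.array(p['t'])
        a=(uv[0]-p['cx'])/p['fx'];c=(uv[1]-p['cy'])/p['fy']
        A+=[R[0]-a*R[2],R[1]-c*R[2]];b+=[a*t[2]-t[0],c*t[2]-t[1]]
    s=np.linalg.lstsq(np.array(A),np.array(b),rcond=None);return s[0],s[1]
E
python3 - <<'E'
from h import *
ps=[shot('scene','scene0.png'),shot('side','side0.png')]
print(tip_extent, get_state()['tool_rot'])
for p in ps:
    R=np.array(p['R']);print(p['fx'],-R.T@np.array(p['t']),R[2])
    for q in ['riser','rail','rail_nose','gauge','gauge_tip','phone','screw_cup']:
        print(q,[(np.round(np.array(d['at'])*[512,384],1).tolist(),round(d['conf'],2)) for d in landmark_of(q,p)[:4]])
E
```

```text
0.025 [[-2.69963273e-05  9.99998726e-01 -1.59616838e-03]
 [ 9.99999999e-01  2.70708968e-05  4.66962171e-05]
 [ 4.67393673e-05 -1.59616712e-03 -9.99998725e-01]]
416.42215952401085 [ 1.15332364 -0.81839056  0.84057069] [-0.47432221  0.66534037 -0.57648993]
riser [([250.6, 229.3], 0.76)]
rail [([244.4, 208.6], 0.92), ([308.2, 167.5], 0.46)]
rail_nose [([226.2, 184.8], 0.7), ([345.4, 167.6], 0.35)]
gauge [([331.7, 180.4], 0.76), ([322.0, 198.7], 0.64), ([260.8, 191.3], 0.61), ([359.8, 202.9], 0.49)]
gauge_tip [([320.6, 156.2], 0.68), ([308.9, 169.3], 0.62), ([246.1, 156.3], 0.58), ([345.5, 168.0], 0.52)]
phone [([287.9, 198.7], 0.48)]
screw_cup [([295.5, 235.3], 0.89)]
395.1144843857831 [ 0.17457639 -0.63670081  0.98410049] [ 0.31254283  0.57514573 -0.7559923 ]
riser [([269.5, 230.2], 0.83)]
rail [([267.9, 224.0], 0.78)]
rail_nose [([221.1, 213.7], 0.85)]
gauge [([197.2, 180.0], 0.79), ([212.4, 200.9], 0.62), ([245.1, 149.5], 0.49), ([264.3, 167.8], 0.47)]
gauge_tip [([175.4, 158.5], 0.81), ([225.3, 131.7], 0.68), ([192.2, 182.2], 0.62)]
phone [([241.7, 188.2], 0.83)]
screw_cup [([300.8, 203.9], 0.81)]
```

View pics/scene0.png

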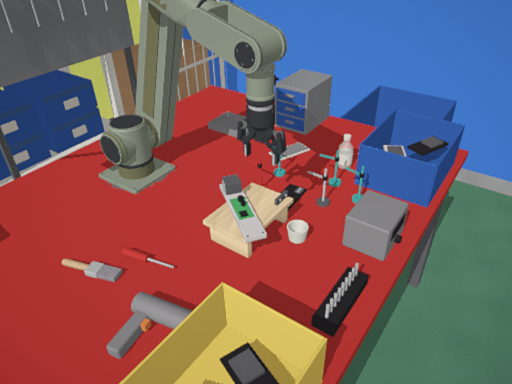

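View pics/side0.png

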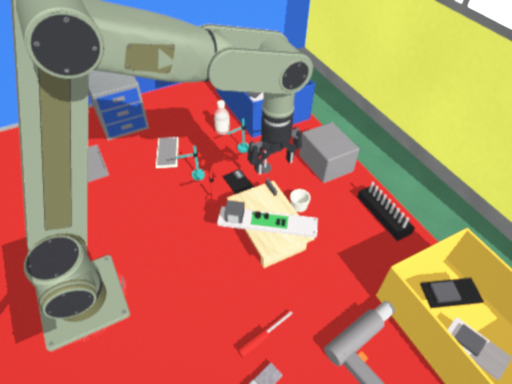

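```bash
python3 - <<'E'
import cv2,numpy as np
a=cv2.imread('pics/scene0.png')[130:260,195:385];b=cv2.imread('pics/side0.png')[110:275,160:340]
a=cv2.resize(a,(760,520),interpolation=3);b=cv2.resize(b,(654,600),interpolation=3)
cv2.imwrite('pics/ca.png',a);cv2.imwrite('pics/cb.png',b)
E
```

```text
(no output)
```

View pics/ca.png

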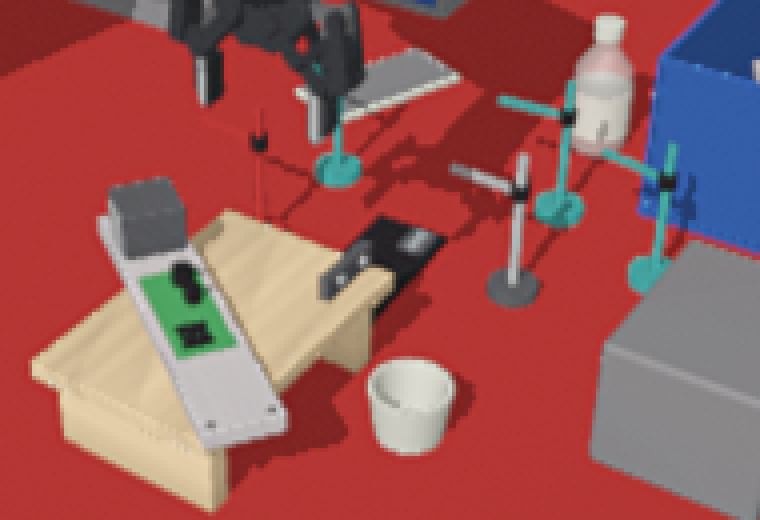

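View pics/cb.png

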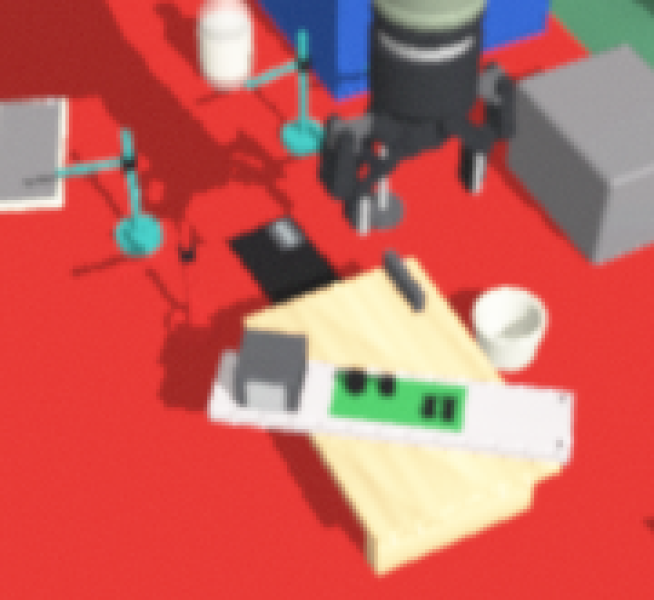

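```bash
cat > m.py <<'E'
from h import *
from scipy.optimize import least_squares
def fit(obs,x0):
    # obs: (pic, [x,y,z] in object frame incl world z, uv)
    def f(v):
        c,s=np.cos(v[2]),np.sin(v[2])
        return np.concatenate([proj(p,[v[0]+c*X[0]-s*X[1],v[1]+s*X[0]+c*X[1],X[2]])-uv for p,X,uv in obs])
    r=least_squares(f,x0,loss='soft_l1');return r.x,np.round(r.fun.reshape(-1,2),1).tolist()
E
python3 - <<'E'
from m import *
S,D=shot('scene'),shot('side')
ca=lambda u,v:np.array([195+u/4,130+v/4]);cb=lambda u,v:np.array([160+u/3.636,110+v/3.636])
for u in [(32,362),(228,210),(393,275)]: print('S',onz(S,ca(*u),.08).round(3))
for u in [(243,318),(413,260),(375,535)]: print('D',onz(D,cb(*u),.08).round(3))
for u in [(287,410),(205,437)]: print('S rail',onz(S,ca(*u),.094).round(3))
for u in [(573,393),(568,452),(208,410),(225,352)]: print('D rail',onz(D,cb(*u),.094).round(3))
print('tip',onz(S,[309,170],.102),onz(S,ca(452,168),.102),'foot',onz(S,ca(513,287),.0),onz(S,[322,198.7],0))
print('phone',onz(S,[287.9,198.7],0),onz(D,[241.7,188.2],0),'cup',onz(D,[300.8,203.9],0))
print('nose',onz(D,[221.1,213.7],.087),onz(S,[226.2,184.8],.087),'rail',onz(D,[267.9,224],.08),onz(S,[244.4,208.6],.08))
print('riser',onz(D,[269.5,230.2],.0),onz(S,[250.6,229.3],.0))
E
```

```text
S [ 0.47  -0.151  0.08 ]
S [0.474 0.087 0.08 ]
S [0.633 0.084 0.08 ]
D [0.473 0.087 0.08 ]
D [0.631 0.081 0.08 ]
D [ 0.47  -0.148  0.08 ]
S rail [ 0.663 -0.106  0.094]
S rail [ 0.633 -0.159  0.094]
D rail [ 0.666 -0.112  0.094]
D rail [ 0.631 -0.158  0.094]
D rail [0.404 0.003 0.094]
D rail [0.44  0.05  0.094]
tip [0.60803642 0.22471552 0.102     ] [0.61134075 0.21217333 0.102     ] foot [0.6713039  0.21986188 0.        ] [0.65960587 0.23301639 0.        ]
phone [0.5627605  0.16922611 0.        ] [5.60859689e-01 1.65893788e-01 1.11022302e-16] cup [0.70135043 0.01707839 0.        ]
nose [0.42934293 0.03292455 0.087     ] [0.41809436 0.02236114 0.087     ] rail [ 0.53471464 -0.05689318  0.08      ] [ 0.53659868 -0.03927416  0.08      ]
riser [ 0.55944975 -0.02865568  0.        ] [ 0.55081462 -0.0315128   0.        ]
```

Candidates for the gauge in the scene picture:
- The steel one has its foot at (323,201) and its tip at (309,171).
- The turquoise look-alikes are at (335,182), (360,198) and (280,172).
- A red one is at (260,165).

I choose the steel one, which stands on the fence side beyond the phone; the crop confirms it. The rail is the only one on the riser, with its transformer at (232,184). It is turned about 0.96 rad. Next I go above the tail pinch point.

```bash
python3 -m pendant '[[-0.03,0.008,0.0,-0.18],[-0.06,0.016,0.0,-0.36],[-0.1,0.025,0.02,-0.54],[-0.1,0.025,0.05,-0.72],[-0.1,0.025,0.08,-0.9],[-0.1,0.025,0.096,-0.955],[-0.1,0.025,0.096,-0.955]]' 25 40
python3 - <<'E'
from h import *
W=shot('wrist','w1.png');S=shot('scene');D=shot('side','side1.png')
import rig;print(rig.tip_extent)
s=get_state();print(s['position'],s['gripper_width'],W['fx'],W['cx'],W['cy'],s['contact_force'])
for p in (S,D):
    for q in ['gauge','gauge_tip','rail','rail_nose']:
        print(q,[(np.round(np.array(d['at'])*[512,384],1).tolist(),round(d['conf'],2)) for d in landmark_of(q,p)[:5]])
cv2.imwrite('pics/cd.png',cv2.resize(D['img'][110:275,160:340,::-1],(654,600),interpolation=3))
E
```

```text
time_s: 1.78
position: [0.5992, -0.0999, 0.159]
tool_rot: [[-0.816, 0.578, -0.003], [0.578, 0.816, 0.001], [0.003, -0.001, -1.0]]
contact_force: [-0.9, 0.1, -0.1]
gripper_width: 0.077
gripper_force: 0.0
0.025
[ 0.60064034 -0.10006502  0.1613476 ] 0.07675705477917553 297.3186396354542 252.28503881689699 193.70255525491325 [0.52992231 0.46699067 0.22491374]
gauge [([356.8, 199.9], 0.75), ([320.9, 202.8], 0.61), ([332.6, 184.2], 0.61), ([280.7, 171.3], 0.49)]
gauge_tip [([343.3, 167.5], 0.76), ([268.9, 144.0], 0.59), ([309.3, 171.8], 0.48), ([321.0, 154.3], 0.47)]
rail [([244.0, 210.3], 0.77)]
rail_nose [([230.9, 183.5], 0.82)]
gauge [([268.8, 220.3], 0.64), ([275.2, 148.0], 0.56), ([199.1, 181.3], 0.51), ([211.1, 197.9], 0.49), ([262.2, 170.1], 0.46)]
gauge_tip [([191.6, 184.1], 0.56), ([177.4, 157.1], 0.56), ([223.8, 132.3], 0.53), ([247.2, 154.0], 0.48)]
rail [([268.8, 225.3], 0.87)]
rail_nose [([219.3, 212.9], 0.88)]
```

View pics/w1.png

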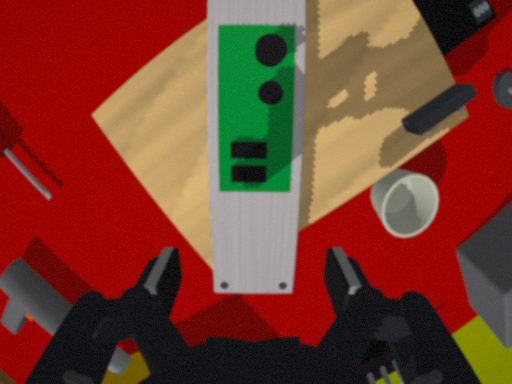

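View pics/cd.png

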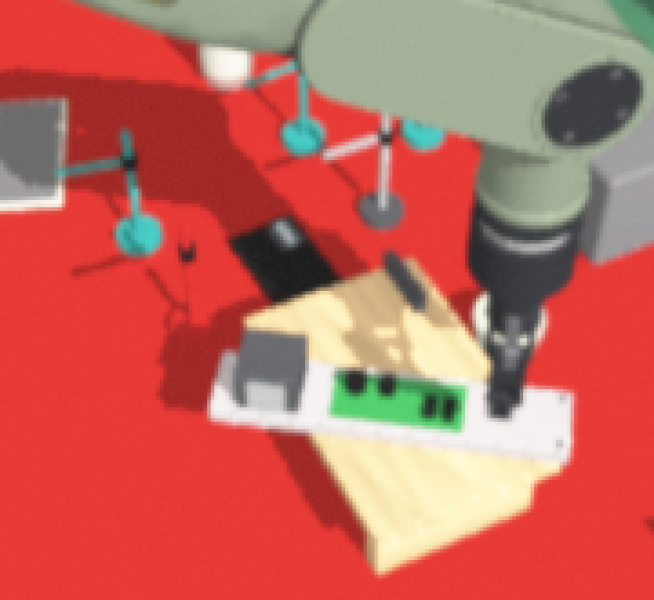

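The wrist view shows the rail centred between the fingers, its edges at columns 213 and 296 against fingers at 180 and 325, and nearly parallel to them. The side view shows the steel gauge's tip at about (248.8,153.2) and its foot at (265,168).

```bash
python3 - <<'E'
from h import *
S,D=shot('scene'),shot('side')
print(tri([S,D],[(309,171.2),(248.8,153.2)]),tri([S,D],[(322.5,201.5),(264.8,168.3)]))
E
python3 -m pendant '[[0,0,0.015,0.01],[0,0,0.03,0.01],[0,0,0.042,0.01],[0,0,0.049,0.01],[0,0,0.049,0.01]]'
```

```text
(array([0.61206193, 0.21451879, 0.10134022]), array([1.56753774e-05])) (array([0.67261876, 0.20946511, 0.00665674]), array([3.52601492e-06]))
time_s: 3.05
position: [0.5997, -0.0999, 0.1105]
tool_rot: [[-0.81, 0.586, -0.001], [0.586, 0.81, 0.0], [0.001, -0.001, -1.0]]
contact_force: [-0.1, -0.1, -0.0]
gripper_width: 0.0771
gripper_force: 0.0
```

```bash
python3 -m pendant '[[0,0,0.003,0],[0,0,0.003,0]]'; python3 -m pendant '[[0,0,0.003,0],[0,0,0.003,0]]'
```

```text
time_s: 3.3
position: [0.6001, -0.1, 0.1085]
tool_rot: [[-0.811, 0.586, 0.0], [0.586, 0.811, -0.0], [-0.0, 0.0, -1.0]]
contact_force: [0.1, -0.6, -0.3]
gripper_width: 0.077
gripper_force: 0.0
time_s: 3.55
position: [0.5999, -0.1, 0.1052]
tool_rot: [[-0.81, 0.586, -0.0], [0.586, 0.81, 0.0], [0.0, -0.0, -1.0]]
contact_force: [-0.6, -0.2, 0.4]
gripper_width: 0.0776
gripper_force: 0.0
```

```bash
python3 -m pendant '[[0,0,0.003,0],[0,0,0.003,0]]'; python3 -m pendant '[[0,0,0.002,0],[0,0,0.002,0]]'
```

```text
time_s: 3.8
position: [0.5998, -0.1, 0.102]
tool_rot: [[-0.81, 0.586, -0.001], [0.586, 0.81, 0.0], [0.001, -0.0, -1.0]]
contact_force: [0.1, -0.3, 0.1]
gripper_width: 0.077
gripper_force: 0.0
time_s: 4.05
position: [0.5999, -0.1, 0.1001]
tool_rot: [[-0.81, 0.586, -0.0], [0.586, 0.81, 0.0], [0.0, -0.0, -1.0]]
contact_force: [0.4, -0.0, 0.0]
gripper_width: 0.0771
gripper_force: 0.0
```

```bash
python3 -m pendant '[[0,0,0,0],[0,0,0,0],[0,0,0,0],[0,0,0,0],[0,0,0,0]]' 120 60; python3 -c "
from rig import *;print(get_state()['wrist_torque'])"
```

```text
time_s: 4.68
position: [0.6003, -0.1, 0.1009]
tool_rot: [[-0.811, 0.586, 0.001], [0.586, 0.811, -0.0], [-0.001, 0.0, -1.0]]
contact_force: [-1.0, 0.5, 4.9]
gripper_width: 0.0585
gripper_force: 66.9
[0.022586   0.13512581 0.03901208]
```

```bash
python3 -m pendant '[[0,-0.001,0,0.02],[0,-0.003,0,0.06],[0.0005,-0.006,0,0.11],[0.0005,-0.009,0,0.16],[0.001,-0.012,0,0.21],[0.001,-0.015,0,0.26],[0.001,-0.018,0,0.32],[0.002,-0.022,0,0.38],[0.002,-0.025,0,0.43],[0.002,-0.028,0,0.47]]' 120 100; python3 - <<'E'
from h import *
D=shot('side');cv2.imwrite('pics/ce.png',cv2.resize(D['img'][110:275,160:340,::-1],(654,600),interpolation=3))
E
```

```text
time_s: 5.92
position: [0.5818, -0.1215, 0.1012]
tool_rot: [[-0.458, 0.889, 0.0], [0.889, 0.458, -0.0], [-0.0, -0.0, -1.0]]
contact_force: [-2.3, 1.9, 8.1]
gripper_width: 0.0573
gripper_force: 107.6
```

View pics/ce.png

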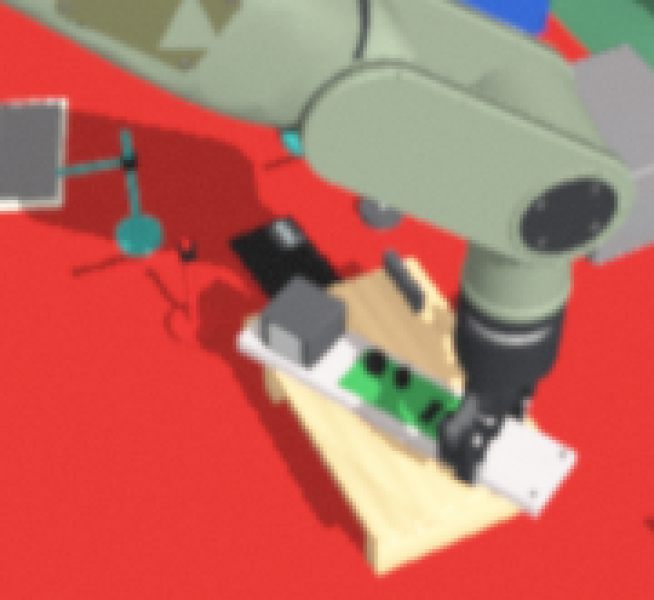

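The rail turns with the gripper and stays flat. The transformer is at crop (300,320), with the fence still clear at (405,280). I'll finish the turn.

```bash
python3 -m pendant '[[-0.001,-0.002,0,0.04],[-0.002,-0.005,0,0.1],[-0.003,-0.008,0,0.16],[-0.005,-0.011,0,0.22],[-0.006,-0.015,0,0.28],[-0.007,-0.018,0,0.34],[-0.009,-0.021,0,0.4],[-0.01,-0.024,0,0.45],[-0.011,-0.026,0,0.49],[-0.011,-0.026,0,0.49]]'; python3 - <<'E'
from h import *
D=shot('side');S=shot('scene');shot('wrist','w2.png')
a=cv2.resize(S['img'][130:260,195:385,::-1],(760,520),interpolation=3)
cv2.imwrite('pics/cf.png',a)
E
```

```text
time_s: 7.22
position: [0.5636, -0.1427, 0.1012]
tool_rot: [[0.016, 1.0, -0.0], [1.0, -0.016, 0.001], [0.001, -0.0, -1.0]]
contact_force: [-2.4, 2.8, 8.8]
gripper_width: 0.0573
gripper_force: 107.7
```

View pics/w2.png

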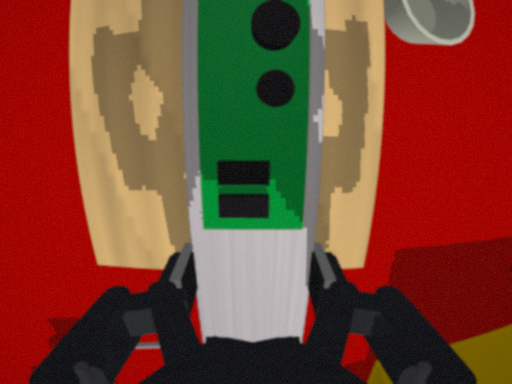

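The wrist view shows the rail square in the fingers and parallel to the riser, its edges at columns 190 and 320 against riser edges at 70 and 385. Next I press it gently against the fence.

```bash
python3 -m pendant '[[0,0.002,0,0],[0,0.004,0,0],[0,0.004,0,0]]';for i in 1 2; do python3 -m pendant '[[0,0.0015,0,0],[0,0.0015,0,0]]'|grep -E 'pos|contact';python3 -c "
from rig import *;s=get_state();print(s['wrist_torque'],s['contact_force'])";done
```

```text
time_s: 7.75
position: [0.5644, -0.1428, 0.1013]
tool_rot: [[0.013, 1.0, -0.008], [1.0, -0.013, 0.001], [0.001, -0.008, -1.0]]
contact_force: [-12.2, 1.1, 15.2]
gripper_width: 0.057
gripper_force: 108.4
position: [0.5664, -0.143, 0.1012]
contact_force: [-9.2, 1.2, 12.9]
[0.22849366 1.17416685 0.58315176] [-9.2476761   1.18085989 12.93806038]
position: [0.5683, -0.1431, 0.1012]
contact_force: [-9.4, 0.6, 13.7]
[0.1550269  1.0967753  0.54363401] [-9.42523534  0.62744068 13.65502011]
```

```bash
python3 -m pendant '[[0,0.0,-0.0008,0],[0,0.0,-0.0008,0]]'|grep -E 'pos|contact';for i in 1 2 3; do python3 -m pendant '[[0,0.0015,0,0],[0,0.0015,0,0]]'|grep -E 'pos|contact';python3 -c "
from rig import *;s=get_state();print(s['wrist_torque'],s['contact_force'])";done
python3 - <<'E'
from h import *
S=shot('scene');D=shot('side')
a=cv2.resize(S['img'][150:260,200:330,::-1],(650,550),interpolation=3)
cv2.imwrite('pics/cg.png',a)
E
```

```text
position: [0.5683, -0.1431, 0.1013]
contact_force: [-8.5, -0.1, 7.9]
position: [0.5686, -0.1431, 0.1013]
contact_force: [-11.1, 0.6, 12.5]
[0.038085   1.34763379 0.62586054] [-11.05659875   0.61318887  12.52767784]
position: [0.569, -0.1431, 0.1014]
contact_force: [-14.4, 0.4, 13.7]
[0.05804493 1.78586269 0.77169633] [-14.36586426   0.35656607  13.7115997 ]
position: [0.5694, -0.1432, 0.1014]
contact_force: [-15.4, -0.2, 16.4]
[-0.01709969  2.23835439  1.0293549 ] [-15.37065511  -0.21648466  16.38076669]
```

View pics/cg.png

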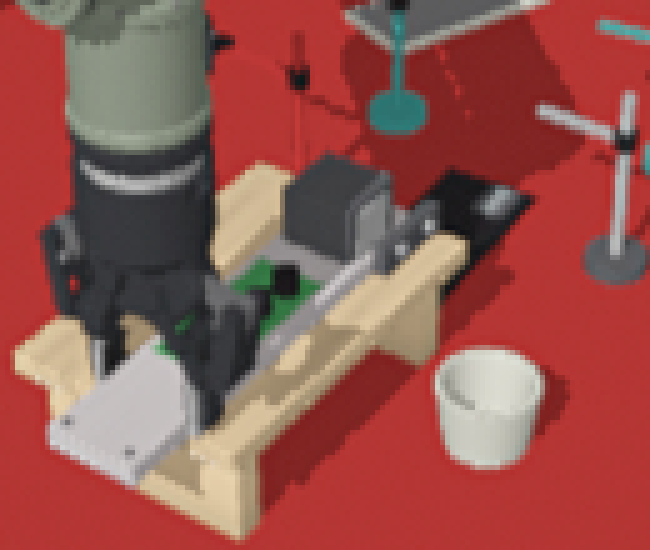

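The rail lies along the fence, with contact felt at 15 N. It's visible in the crop at about (400,245), with the nose short of the riser end. I'll back off slightly and slide.

```bash
python3 -m pendant '[[0,-0.0015,0,0],[0.002,-0.0015,0,0],[0.006,-0.0015,0,0],[0.012,-0.0015,0,0],[0.019,-0.0015,0,0],[0.026,-0.0015,0,0],[0.033,-0.0015,0,0],[0.038,-0.0015,0,0],[0.04,-0.0015,0,0],[0.04,-0.0015,0,0]]'; python3 - <<'E'
from h import *
s=get_state();print(s['wrist_torque'],s['contact_force'])
S=shot('scene')
E
```

```text
time_s: 10.6
position: [0.5703, -0.108, 0.1013]
tool_rot: [[0.006, 1.0, -0.009], [1.0, -0.007, -0.01], [-0.01, -0.009, -1.0]]
contact_force: [-12.8, -15.5, 9.6]
gripper_width: 0.057
gripper_force: 107.8
[-2.40486697  1.5581354   1.41971857] [-12.78507308 -15.54738395   9.64109175]
```

```bash
for r in '0'; do python3 -m pendant '[[0,-0.003,0,0],[0,-0.003,0,0]]'|grep -E 'pos|rot|contact'; python3 -c "
from rig import *;s=get_state();print(s['wrist_torque'],s['contact_force'])"; python3 -m pendant '[[0,0,0,0.01],[0,0,0,0.01]]'|grep -E 'pos|rot|contact'; python3 -c "
from rig import *;s=get_state();print(s['wrist_torque'],s['contact_force'])"; done
```

```text
position: [0.5692, -0.1065, 0.1013]
tool_rot: [[0.011, 1.0, -0.004], [1.0, -0.011, -0.006], [-0.006, -0.004, -1.0]]
contact_force: [-7.4, -10.6, 6.0]
[-1.58726064  0.82839127  0.61669432] [ -7.4342148  -10.62948223   6.02347068]
position: [0.569, -0.1064, 0.1013]
tool_rot: [[0.017, 1.0, -0.005], [1.0, -0.017, -0.007], [-0.007, -0.005, -1.0]]
contact_force: [-9.0, -10.7, 6.9]
[-1.56674895  0.91727606  1.65159025] [ -9.02688844 -10.66877082   6.92691105]
```

```bash
python3 -m pendant '[[0.004,0,0,-0.004],[0.01,0,0,-0.004],[0.018,0,0,-0.004],[0.028,0,0,-0.004],[0.038,0,0,-0.004],[0.048,0,0,-0.004],[0.058,0,0,-0.004],[0.068,0,0,-0.004],[0.076,0,0,-0.004],[0.08,0,0,-0.004]]'; python3 - <<'E'
from h import *
s=get_state();print(s['wrist_torque'],s['contact_force'],s['position'])
S=shot('scene');D=shot('side')
for p in (S,D):
    for q in ['gauge_tip','rail_nose','rail']:
        print(q,[(np.round(np.array(d['at'])*[512,384],1).tolist(),round(d['conf'],2)) for d in landmark_of(q,p)[:4]])
y0=s['position'][1]
cv2.imwrite('pics/ch_s.png',S['img'][:,:,::-1]);cv2.imwrite('pics/ch_d.png',D['img'][:,:,::-1])
a=cv2.resize(S['img'][145:235,230:345,::-1],(690,540),interpolation=3)
cv2.imwrite('pics/ch.png',a)
E
```

```text
time_s: 12.4
position: [0.5698, -0.0277, 0.1013]
tool_rot: [[0.015, 1.0, -0.008], [1.0, -0.015, -0.009], [-0.009, -0.008, -1.0]]
contact_force: [-11.5, -17.4, 11.5]
gripper_width: 0.0574
gripper_force: 107.9
[-2.58457301  1.27042619  0.74697566] [-11.52537478 -17.35659367  11.50784798] [ 0.56984893 -0.02771043  0.10130382]
gauge_tip [([268.0, 146.3], 0.7), ([317.7, 153.9], 0.65), ([308.2, 170.4], 0.58)]
rail_nose [([297.3, 174.5], 0.82)]
rail [([277.0, 197.0], 0.77), ([322.9, 203.9], 0.16)]
gauge_tip [([193.2, 187.6], 0.82), ([175.3, 157.5], 0.78), ([247.6, 149.8], 0.56), ([227.6, 134.9], 0.51)]
rail_nose [([241.2, 163.7], 0.56)]
rail [([261.6, 195.3], 0.79), ([267.0, 330.6], 0.69)]
```

View pics/ch.png

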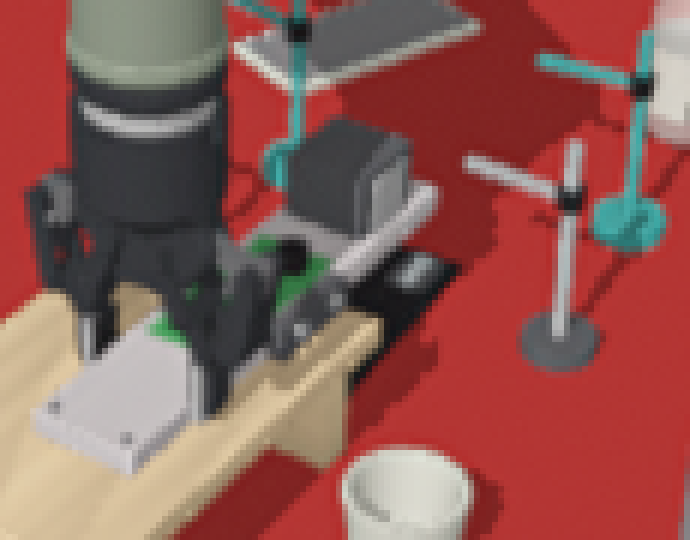

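In the crop the nose's fence-side top corner is at (438,188), which is scene pixel (303,176.3). The steel pointer tip at (466,162) is scene pixel (307.6,172). The rail is level and against the fence.

```bash
python3 - <<'E'
from h import *
S,D=shot('scene'),shot('side')
u=np.array([np.sin(.015)*1,np.cos(.015)])
for n,uv,z in [('corner',(303,176.3),.094),('tip',(307.6,172),.102),('nose_lm',(297.3,174.5),.087),('tail R top',(230+133/6,145+446/6),.094),('tail L top',(230+35/6,145+412/6),.094)]:
    X=onz(S,uv,z);print(n,X.round(4),'along',round(float(u@X[:2]),4))
X=onz(D,(241.2,163.7),.087);print('D nose',X,u@X[:2])
g=onz(D,(248.8,153.2),.102);print('D tip',g,u@g[:2])
# sub-pixel: grey levels around nose corner & tip in scene
im=S['img'].astype(int)
print('sat R-G rows167-180 cols296-314')
for r in range(166,182): print(r,(im[r,296:316,0]-im[r,296:316,1]).tolist())
E
```

```text
corner [0.6047 0.1916 0.094 ] along 0.2006
tip [0.6102 0.2115 0.102 ] along 0.2206
nose_lm [0.5783 0.2002 0.087 ] along 0.2089
tail R top [ 0.5963 -0.0817  0.094 ] along -0.0727
tail L top [ 0.5416 -0.0867  0.094 ] along -0.0786
D nose [0.57288861 0.19141934 0.087     ] 0.19999081186644607
D tip [0.61008572 0.21014906 0.102     ] 0.21927635864564476
sat R-G rows167-180 cols296-314
166 [93, 96, 96, 95, 93, 93, 94, 93, 93, 93, 94, 93, 93, 94, 94, 93, 94, 93, 93, 93]
167 [37, 68, 91, 95, 93, 93, 93, 93, 92, 92, 93, 94, 94, 92, 94, 93, 92, 93, 93, 93]
168 [1, 14, 52, 88, 94, 93, 93, 93, 94, 92, 93, 94, 95, 94, 94, 94, 94, 94, 94, 93]
169 [-3, -4, 39, 88, 95, 94, 93, 95, 92, 93, 95, 96, 95, 96, 99, 96, 93, 93, 93, 93]
170 [-3, -3, 40, 89, 96, 93, 93, 92, 92, 94, 95, 86, 63, 74, 81, 93, 98, 98, 96, 94]
171 [-1, -5, 33, 88, 97, 95, 94, 94, 93, 96, 89, 43, 2, 13, 20, 47, 74, 82, 94, 99]
172 [-3, -5, 33, 89, 96, 94, 94, 94, 93, 96, 86, 34, -7, -4, -2, 1, 15, 21, 47, 74]
173 [-3, -3, 47, 94, 99, 98, 94, 93, 94, 95, 93, 62, 26, 22, 8, -4, -2, -3, 0, 15]
174 [-2, -2, 41, 77, 89, 94, 98, 97, 94, 94, 96, 94, 85, 75, 45, 25, 23, 7, -6, -5]
175 [-1, -1, 10, 15, 26, 48, 67, 88, 96, 94, 93, 97, 97, 97, 91, 77, 73, 44, 22, 17]
176 [-1, -2, 2, 3, 3, 5, 13, 50, 91, 95, 93, 93, 93, 95, 96, 95, 96, 92, 80, 89]
177 [0, 1, 4, 5, 4, 1, 11, 54, 94, 95, 93, 93, 95, 94, 93, 91, 97, 120, 125, 132]
178 [0, 0, 5, 5, 3, 1, 15, 63, 95, 95, 93, 93, 92, 93, 93, 94, 119, 128, 129, 129]
179 [1, 3, 6, 5, 2, 0, 32, 78, 96, 94, 93, 94, 93, 93, 91, 96, 124, 129, 128, 127]
180 [3, 5, 4, 3, 1, 18, 62, 93, 96, 94, 93, 93, 93, 92, 91, 92, 106, 125, 127, 127]
181 [4, 5, 2, 1, 18, 55, 88, 95, 94, 94, 93, 93, 93, 93, 92, 91, 95, 125, 128, 127]
```

```bash
python3 -m pendant '[[0.003,0,0,0],[0.006,0,0,0],[0.009,0,0,0],[0.011,0,0,0],[0.011,0,0,0]]'; python3 - <<'E'
from h import *
s=get_state();print(s['wrist_torque'],s['position'])
S,D=shot('scene'),shot('side')
for p,c in ((S,[303,172]),(D,[249,156])):
    print([(np.round(np.array(d['at'])*[512,384],1).tolist(),round(d['conf'],2)) for d in landmark_of('rail_nose',p)[:2]])
im=S['img'].astype(int)
for r in range(164,182): print(r,(im[r,298:316,0]-im[r,298:316,1]).tolist())
im=D['img'].astype(int);print('side')
for r in range(144,166): print(r,(im[r,236:262,0]-im[r,236:262,1]).tolist())
E
```

```text
time_s: 13.52
position: [0.57, -0.0169, 0.1013]
tool_rot: [[0.016, 1.0, -0.008], [1.0, -0.016, -0.009], [-0.009, -0.008, -1.0]]
contact_force: [-11.1, -17.1, 11.5]
gripper_width: 0.0574
gripper_force: 107.9
[-2.43849799  1.31753326  0.66850073] [ 0.56995136 -0.01691808  0.10129959]
[([295.5, 176.2], 0.63)]
[([239.6, 159.4], 0.6)]
164 [97, 97, 94, 94, 94, 93, 93, 92, 94, 94, 93, 92, 93, 93, 93, 93, 93, 93]
165 [84, 90, 94, 95, 94, 93, 93, 93, 94, 93, 93, 93, 93, 92, 93, 93, 92, 92]
166 [13, 33, 80, 95, 95, 93, 92, 93, 93, 91, 93, 93, 93, 93, 92, 93, 93, 94]
167 [-5, 2, 62, 94, 94, 93, 93, 93, 93, 94, 93, 93, 93, 93, 94, 93, 93, 93]
168 [-5, -4, 59, 93, 95, 93, 93, 93, 94, 93, 94, 93, 94, 94, 94, 94, 93, 93]
169 [-5, -3, 60, 93, 93, 94, 93, 94, 94, 94, 95, 99, 98, 96, 95, 94, 93, 94]
170 [-2, -4, 54, 95, 94, 93, 93, 94, 96, 87, 63, 75, 81, 92, 98, 97, 95, 96]
171 [-2, -4, 54, 97, 96, 96, 93, 96, 89, 42, 2, 13, 19, 46, 74, 82, 93, 99]
172 [-2, -1, 65, 97, 101, 98, 96, 97, 86, 34, -7, -4, -2, 1, 16, 20, 47, 74]
173 [-2, -1, 33, 61, 68, 75, 92, 97, 94, 61, 26, 21, 7, -5, -2, -3, 0, 15]
17
[... 2514 characters left out ...]
-1, 0, -1, -1, -1, -1, 2, 0, -1, 0, -1, 0, -1, 1, 11, 38, 84, 124, 152, 168, 173, 174, 151]
160 [65, 8, 0, 1, -2, 1, 1, -1, 1, 0, -2, -1, -1, 1, 1, -1, -1, 2, 16, 56, 100, 129, 156, 171, 173, 149]
161 [44, 5, -1, 0, -1, 0, -1, 1, -1, -1, 1, 0, 2, 0, 1, -1, 0, -1, 8, 34, 81, 117, 140, 168, 170, 144]
162 [18, 2, 0, 0, -1, 0, 1, -1, 0, 0, -1, 0, 0, -1, 1, 0, 0, -1, 2, 17, 60, 119, 136, 150, 156, 118]
163 [5, -1, 0, 1, -1, 0, -1, -1, 0, -1, 0, -2, 0, -1, 0, 0, 1, -2, 1, 5, 47, 122, 132, 121, 107, 65]
164 [1, 2, 1, 0, -1, -2, -1, 0, -1, -1, 0, 0, -1, 0, -1, -1, -1, 0, 0, 4, 38, 106, 116, 82, 47, 18]
165 [3, 0, 1, 1, -1, -1, -1, 0, -1, -1, 2, -1, -1, -1, -1, -2, -1, 1, 1, 9, 41, 94, 97, 47, 13, 2]
```

```bash
python3 - <<'E'
from h import *
S,D=shot('scene'),shot('side')
u=np.array([.0155,1])
for n,p,uv,z in [('cornerS',S,(304.1,173.5),.094),('tipS',S,(307.0,171.8),.102),('cornerD',D,(250.,152.4),.094),('tipD',D,(248.3,152.7),.102)]:
  for o in (0,.5):
    X=onz(p,np.array(uv)+o,z);print(n,o,X.round(4),round(float(u@X[:2]),4))
# prediction check: pixel of corner if moved 5mm
X=onz(S,(304.1,173.5),.094);print(proj(S,X+[0.0001,.005,0])-proj(S,X))
s=cv2.imread('pics/side1.png').astype(int)
for r in range(147,158): print(r,(s[r,243:262,2]-s[r,243:262,1]).tolist())
E
```

```text
cornerS 0 [0.5993 0.2083 0.094 ] 0.2176
cornerS 0.5 [0.6022 0.2065 0.094 ] 0.2159
tipS 0 [0.608  0.2114 0.102 ] 0.2209
tipS 0.5 [0.6109 0.2097 0.102 ] 0.2191
cornerD 0 [0.6193 0.2195 0.094 ] 0.2291
cornerD 0.5 [0.6197 0.2166 0.094 ] 0.2262
tipD 0 [0.6097 0.213  0.102 ] 0.2225
tipD 0.5 [0.6101 0.2101 0.102 ] 0.2196
[ 0.78205274 -0.67432641]
147 [-129, -129, -117, -104, -98, -58, 64, 151, 173, 173, 174, 173, 171, 168, 155, 141, 125, 100, 75]
148 [-133, -133, -128, -116, -98, -44, 72, 156, 172, 172, 166, 157, 141, 124, 100, 77, 55, 39, 32]
149 [-131, -132, -132, -121, -93, -32, 76, 149, 152, 143, 125, 100, 76, 54, 39, 31, 23, 25, 44]
150 [-125, -125, -123, -108, -67, -2, 65, 100, 97, 77, 56, 39, 32, 23, 24, 43, 57, 71, 99]
151 [-106, -95, -74, -43, -5, 33, 40, 37, 37, 31, 24, 25, 44, 57, 71, 100, 122, 139, 155]
152 [-22, 0, 36, 67, 78, 58, 27, 15, 22, 43, 58, 72, 101, 123, 140, 154, 164, 171, 172]
153 [95, 114, 136, 152, 143, 100, 55, 37, 49, 93, 121, 138, 155, 165, 171, 173, 173, 173, 174]
154 [162, 167, 171, 173, 167, 146, 116, 95, 96, 130, 159, 169, 172, 174, 172, 174, 174, 172, 175]
155 [171, 174, 175, 175, 173, 168, 161, 152, 136, 134, 151, 168, 172, 172, 174, 173, 174, 174, 175]
156 [173, 173, 173, 174, 174, 174, 175, 170, 159, 138, 137, 153, 168, 173, 173, 175, 175, 174, 174]
157 [173, 174, 175, 174, 174, 173, 174, 172, 171, 160, 138, 135, 153, 169, 173, 172, 175, 174, 174]
```

```bash
python3 - <<'E'
from h import *
D=shot('side')
u=np.array([.0155,1])
for n,uv,z in [('e',(238,156.35),.094),('e',(241,155.4),.094),('e',(244,154.35),.094),('tip',(248.4,152.2),.102),('side',(254.2,158),.094),('side',(255.7,160),.094)]:
    X=onz(D,uv,z);print(n,X.round(4),round(float(u@X[:2]),4))
E
```

```text
e [0.5757 0.2204 0.094 ] 0.2293
e [0.5864 0.22   0.094 ] 0.2291
e [0.5975 0.22   0.094 ] 0.2293
tip [0.6111 0.215  0.102 ] 0.2245
side [0.6193 0.1895 0.094 ] 0.1991
side [0.6193 0.179  0.094 ] 0.1886
```

```bash
python3 - <<'E'
from h import *
D=shot('side');S=shot('scene')
u=np.array([.0155,1])
for n,uv,z in [('e',(238,156.35),.134),('e',(241,155.4),.134),('e',(244,154.35),.134),('side',(254.2,158),.134)]:
    X=onz(D,uv,z);print(n,X.round(4),round(float(u@X[:2])+.02,4))
im=S['img'].astype(int)
print('sceneG')
for r in range(160,180): print(r,im[r,278:306,1].tolist())
im=D['img'].astype(int)
print('sideG')
for r in range(152,176): print(r,im[r,232:252,1].tolist())
E
```

```text
e [0.5577 0.1819 0.134 ] 0.2105
e [0.5679 0.1815 0.134 ] 0.2103
e [0.5785 0.1815 0.134 ] 0.2105
side [0.5993 0.1524 0.134 ] 0.1817
sceneG
160 [141, 166, 140, 133, 97, 69, 57, 50, 48, 47, 38, 36, 37, 36, 37, 37, 35, 37, 37, 35, 36, 36, 37, 35, 35, 36, 35, 36]
161 [102, 161, 113, 66, 48, 46, 49, 51, 54, 54, 48, 38, 34, 34, 35, 36, 38, 35, 36, 35, 37, 36, 36, 36, 37, 35, 36, 36]
162 [106, 164, 110, 57, 48, 51, 53, 53, 52, 55, 54, 40, 34, 35, 36, 35, 36, 36, 36, 37, 35, 37, 36, 35, 37, 36, 36, 37]
163 [130, 168, 111, 58, 50, 52, 52, 52, 61, 62, 60, 57, 52, 43, 37, 36, 34, 36, 36, 36, 37, 36, 35, 37, 35, 36, 36, 37]
164 [141, 170, 111, 59, 50, 53, 54, 61, 64, 65, 63, 65, 62, 58, 57, 51, 42, 38, 35, 34, 33, 32, 36, 36, 36, 36, 37, 35]
165 [142, 170, 112, 57, 51, 53, 59, 64, 61, 62, 63, 63, 63, 63, 65, 62, 59, 56, 53, 49, 47, 39, 35, 35, 36, 37, 37, 35]
166 [134, 169, 111, 57, 54, 59, 61, 62, 62, 62, 62, 63, 64, 62, 64, 63, 62, 66, 82, 87, 106, 85, 48, 35, 37, 36, 36, 37]
167 [132, 166, 106, 61, 59, 61, 62, 62, 62, 63, 63, 63, 63, 63, 62, 62, 65, 83, 93, 95, 104, 91, 53, 35, 36, 37, 36, 35]
[... 2995 characters left out ...]
9, 74, 72, 71, 71, 72, 73, 71, 73, 72]
169 [44, 74, 118, 147, 156, 154, 141, 139, 129, 100, 79, 72, 72, 74, 71, 74, 74, 72, 70, 70]
170 [42, 54, 89, 124, 153, 161, 151, 142, 131, 102, 78, 70, 73, 70, 71, 72, 72, 70, 70, 71]
171 [37, 44, 66, 106, 146, 161, 160, 146, 132, 101, 76, 72, 70, 69, 71, 72, 71, 72, 73, 78]
172 [36, 44, 65, 96, 140, 155, 160, 152, 136, 106, 77, 70, 71, 71, 72, 73, 77, 83, 94, 107]
173 [35, 44, 65, 86, 119, 142, 157, 162, 149, 119, 86, 74, 72, 77, 82, 92, 104, 119, 135, 148]
174 [33, 42, 58, 75, 96, 126, 148, 161, 161, 143, 106, 87, 92, 102, 117, 135, 144, 154, 164, 170]
175 [35, 33, 45, 59, 79, 102, 132, 153, 165, 162, 132, 123, 137, 144, 153, 163, 169, 171, 174, 175]
```

```bash
python3 - <<'E'
from h import *
D=shot('side');S=shot('scene');W=shot('wrist')
u=np.array([.0155,1])
for uv in [(233,161.6),(234,161.5),(235,161.35)]:
    X=onz(D,uv,.094);print(X.round(4),round(float(u@X[:2]),4))
R,t=np.array(W['R']),np.array(W['t']);print('wcam',-R.T@t,R[2])
def wp(X):
    q=R@np.array(X)+t;th=np.arctan2(np.hypot(q[0],q[1]),q[2]);f=W['fx']*th/np.hypot(q[0],q[1]);return q[0]*f+W['cx'],q[1]*f+W['cy']
print('tip',wp([.610,.213,.102]),'corner',wp([.601,.209,.094]))
for q in ['rail_nose','gauge_tip','gauge']: print(q,[(np.round(np.array(d['at'])*[512,384],1).tolist(),round(d['conf'],2)) for d in landmark_of(q,W)[:3]])
E
```

```text
[0.5505 0.2056 0.094 ] 0.2141
[0.5536 0.2045 0.094 ] 0.2131
[0.5567 0.2037 0.094 ] 0.2123
wcam [0.57332227 0.06909775 0.2179973 ] [-0.01252921 -0.33328405 -0.94274321]
tip (np.float64(325.2316035162528), np.float64(-168.13953472625752)) corner (np.float64(305.4956931656732), np.float64(-156.6191627679662))
rail_nose []
gauge_tip []
gauge []
```

```bash
python3 - <<'E'
from h import *
D=shot('side');S=shot('scene');print(S['cx'],S['cy'],D['cx'],D['cy'])
a=.0155
def P(s,l,z): # riser-like frame: s along, l lateral, fence-side rail edge at l0
    return np.array([.5785+l+a*s-.0,s,z])  # axis line x at y: pinch .570 at y=-.017
ax=lambda y:.570+a*(y+.017)
for p,n in((S,'S'),(D,'D')):
    for y in (.205,.210,.215):
        e=ax(y)+.03
        print(n,y,'cornR',proj(p,[e,y,.094]).round(2),proj(p,[e,y,.080]).round(2),'cornL',proj(p,[e-.06,y,.094]).round(2),'tip',proj(p,[e+.006,y,.102]).round(2),'trR',proj(p,[e-.005,y-.02,.134]).round(2),'trL',proj(p,[e-.055,y-.02,.134]).round(2),'tailR',proj(p,[e-a*.28,y-.28,.094]).round(2),'tailL',proj(p,[e-.06-a*.28,y-.28,.094]).round(2))
im=S['img'].astype(int)
print('tail G')
for r in range(208,228): print(r,im[r,238:262,1].tolist())
E
```

```text
260.6726460770648 191.79311520661093 254.5814075684276 196.9118846679213
S 0.205 cornR [304.71 174.32] [304.53 177.88] cornL [289.16 169.03] tip [306.41 172.82] trR [300.78 166.22] trL [287.52 161.82] tailR [254.33 218.44] tailL [237.6  211.31]
S 0.21 cornR [305.49 173.64] [305.3  177.19] cornL [289.96 168.37] tip [307.19 172.13] trR [301.59 165.54] trL [288.35 161.16] tailR [255.36 217.53] tailL [238.66 210.44]
S 0.215 cornR [306.26 172.97] [306.07 176.51] cornL [290.75 167.72] tip [307.96 171.46] trR [302.39 164.87] trL [289.17 160.51] tailR [256.39 216.63] tailL [239.71 209.58]
D 0.205 cornR [247.7 156.6] [247.7  159.71] cornL [231.1 162.4] tip [249.34 154.23] trR [249.17 151.72] trL [234.9  156.65] tailR [290.88 217.34] tailL [272.58 225.02]
D 0.21 cornR [247.03 155.65] [247.04 158.76] cornL [230.46 161.43] tip [248.67 153.28] trR [248.47 150.75] trL [234.22 155.66] tailR [290.  216.1] tailL [271.73 223.74]
D 0.215 cornR [246.36 154.71] [246.37 157.82] cornL [229.81 160.46] tip [247.99 152.34] trR [247.77 149.79] trL [233.55 154.67] tailR [289.12 214.87] tailL [270.89 222.47]
tai
[... 1803 characters left out ...]
 189, 185, 183, 186, 192, 193, 202, 190, 196, 197, 195, 192, 189, 187, 184]
223 [201, 199, 197, 195, 194, 193, 193, 191, 188, 186, 184, 183, 189, 194, 196, 197, 197, 196, 195, 191, 188, 186, 186, 185]
224 [199, 197, 195, 194, 194, 193, 191, 188, 185, 184, 184, 187, 193, 196, 197, 197, 196, 194, 191, 189, 187, 185, 186, 187]
225 [196, 195, 194, 194, 194, 191, 188, 186, 184, 184, 186, 192, 196, 197, 197, 196, 193, 191, 189, 187, 186, 186, 187, 188]
226 [195, 195, 196, 194, 192, 188, 186, 185, 185, 184, 187, 194, 196, 197, 196, 194, 191, 189, 188, 187, 187, 188, 189, 186]
227 [195, 196, 195, 192, 188, 187, 186, 185, 186, 187, 191, 195, 196, 195, 193, 190, 190, 188, 187, 188, 189, 189, 187, 172]
```

```bash
python3 -m pendant '[[0.002,0,0,0],[0.004,0,0,0],[0.005,0,0,0],[0.005,0,0,0]]'|grep -E 'pos|rot|contact'; python3 - <<'E'
from h import *
D=shot('side');S=shot('scene')
im=D['img'].astype(int)
print('side tail R-B')
for r in range(208,232): print(r,(im[r,264:298,0]-im[r,264:298,2]).tolist())
print('side nose G')
for r in range(148,168): print(r,im[r,228:256,1].tolist())
im=S['img'].astype(int)
print('scene R-G')
for r in range(168,180): print(r,(im[r,300:310,0]-im[r,300:310,1]).tolist())
E
```

```text
position: [0.57, -0.0121, 0.1013]
tool_rot: [[0.016, 1.0, -0.008], [1.0, -0.016, -0.009], [-0.009, -0.008, -1.0]]
contact_force: [-12.3, -17.1, 12.1]
side tail R-B
208 [4, 6, 4, 3, 3, 3, 3, 4, 4, 3, 4, 4, 4, 4, 4, 4, 3, 4, 4, 6, 18, 43, 63, 67, 70, 69, 65, 58, 57, 58, 39, 22, 16, 13]
209 [3, 5, 5, 4, 4, 4, 4, 5, 4, 4, 4, 4, 4, 4, 4, 3, 4, 4, 4, 4, 10, 28, 51, 63, 68, 69, 68, 61, 57, 55, 49, 29, 16, 14]
210 [3, 4, 4, 4, 4, 3, 4, 4, 4, 5, 5, 4, 4, 4, 4, 4, 4, 4, 4, 4, 7, 16, 32, 56, 65, 69, 70, 66, 60, 55, 55, 43, 27, 22]
211 [3, 4, 4, 4, 4, 3, 3, 4, 4, 4, 4, 4, 4, 4, 4, 4, 3, 4, 4, 4, 4, 7, 18, 42, 60, 67, 67, 69, 65, 61, 58, 59, 61, 65]
212 [3, 6, 4, 4, 4, 4, 4, 4, 4, 4, 3, 3, 4, 4, 4, 4, 3, 4, 4, 4, 4, 5, 9, 25, 47, 60, 67, 67, 66, 64, 62, 65, 90, 116]
213 [10, 6, 5, 4, 4, 4, 4, 4, 4, 4, 4, 4, 4, 5, 5, 4, 4, 4, 4, 4, 4, 4, 6, 15, 32, 53, 64, 66, 67, 67, 67, 66, 82, 115]
214 [31, 14, 6, 5, 4, 4, 4, 4, 4, 4, 4, 4, 4, 4, 4, 4, 4, 4, 4, 4, 4, 5, 5, 9, 20, 38, 57, 63, 65, 66, 66, 65, 67, 87]
215 [58, 27, 10, 5, 4, 4, 5, 4, 4, 4, 4, 4, 4, 4, 4, 4, 4, 4, 5, 4, 5, 5, 6, 7, 11, 21, 41, 59, 6
[... 4472 characters left out ...]
6, 73, 72, 73, 71, 72, 73, 72, 70, 73, 73, 83, 92]
167 [40, 42, 43, 54, 85, 123, 155, 164, 155, 142, 139, 130, 108, 81, 73, 73, 73, 71, 71, 72, 71, 72, 72, 71, 72, 72, 82, 97]
scene R-G
168 [-2, 80, 97, 94, 94, 93, 94, 93, 93, 95]
169 [-3, 79, 97, 95, 93, 93, 94, 96, 96, 97]
170 [-2, 76, 98, 95, 94, 93, 96, 86, 62, 75]
171 [7, 82, 101, 97, 96, 97, 90, 42, 2, 13]
172 [4, 63, 85, 89, 95, 98, 88, 34, -7, -4]
173 [1, 14, 27, 30, 48, 81, 96, 63, 27, 22]
174 [0, 3, 5, 3, 2, 33, 88, 95, 86, 75]
175 [2, 4, 4, 3, -1, 37, 90, 98, 98, 97]
176 [4, 6, 6, 2, -2, 48, 94, 95, 94, 94]
177 [5, 5, 3, 1, 10, 59, 96, 95, 94, 93]
178 [5, 2, 2, 12, 41, 82, 95, 95, 92, 93]
179 [1, 2, 20, 44, 78, 95, 95, 93, 94, 94]
```

```bash
python3 - <<'E'
from h import *
D=shot('side');S=shot('scene');a=.0155
print('tip',tri([S,D],[(307.6,172.25),(249.0,152.9)]))
s=S['img'].astype(int);d=cv2.imread('pics/side1.png')[:,:,::-1].astype(int)
def col(im,r,c0,c1):
    w=np.clip(1-(im[r,c0:c1,0]-im[r,c0:c1,1])/np.median(im[r,c0:c1,0]-im[r,c0:c1,1]),0,None)
    w[w<.25]=0
    return (w*(np.arange(c0,c1)+.5)).sum()/w.sum() if w.sum() else None
ls=[(col(s,r,316,332),r+.5) for r in range(182,194)];ld=[(col(d,r,258,275),r+.5) for r in range(152,162)]
print(np.round(ls,2).tolist());print(np.round(ld,2).tolist())
# fit vertical line (x,y) at unknown heights
from scipy.optimize import least_squares
def res(v):
    out=[]
    for p,l in((S,ls),(D,ld)):
        A=proj(p,[v[0],v[1],.02]);B=proj(p,[v[0],v[1],.09])
        for c,r in l: out.append(A[0]+(B[0]-A[0])*(r-A[1])/(B[1]-A[1])-c)
    return out
q=least_squares(res,[.67,.21],loss='soft_l1',f_scale=.3);print('post',q.x,np.round(q.fun,2))
y=q.x[1];print('tip y from post', y+a*.064, 'tip x',q.x[0]-.064)
# rail nose joint fit: corner R (S, D hidden), left D, tails
ax=lambda y:.570+a*(y+.0121)
obs=[(S,'R',(305.55,173.6)),(D,'L',(230.9,161.85)),(D,'T',(290.8,219.8))]
def r2(v):
    y,dx=v;e=ax(y)+.03+dx
    P={'R':[e,y,.094],'L':[e-.06,y,.094],'T':[e-a*.28,y-.28,.08]}
    return np.concatenate([proj(p,P[k])-uv for p,k,uv in obs])
q=least_squares(r2,[.21,0]);print('nose',q.x,'edge x',ax(q.x[0])+.03+q.x[1],q.fun.round(2))
E
```

```text
tip (array([0.61101851, 0.21046705, 0.10218587]), array([2.62201037e-07]))
[[328.65, 182.5], [328.64, 183.5], [328.65, 184.5], [327.6, 185.5], [325.05, 186.5], [324.36, 187.5], [324.17, 188.5], [324.14, 189.5], [324.73, 190.5], [324.65, 191.5], [324.53, 192.5], [323.85, 193.5]]
[[265.96, 152.5], [265.96, 153.5], [265.91, 154.5], [265.86, 155.5], [265.83, 156.5], [265.8, 157.5], [265.76, 158.5], [265.5, 159.5], [265.48, 160.5], [265.47, 161.5]]
post [0.67650279 0.21273876] [-3.21 -3.29 -3.38 -2.43  0.05  0.65  0.75  0.69  0.01  0.01  0.04  0.64
  0.   -0.04 -0.04 -0.04 -0.05 -0.07 -0.07  0.14  0.11  0.08]
tip y from post 0.2137307616172169 tip x 0.6125027926944673
nose [0.20737712 0.00132778] edge x 0.6047296741321174 [-0.14  0.51  0.25 -0.03 -0.36 -0.22]
```

```bash
python3 -m pendant '[[0.001,0,0,0],[0.002,0,0,0],[0.003,0,0,0],[0.003,0,0,0],[0.003,0,0,0]]'; python3 - <<'E'
from h import *
S=shot('scene');D=shot('side');im=S['img'].astype(int)
for r in range(169,179): print(r,(im[r,300:312,0]-im[r,300:312,1]).tolist())
im=D['img'].astype(int)
for r in range(157,166): print(r,im[r,228:240,1].tolist())
E
```

```text
time_s: 15.7
position: [0.57, -0.0092, 0.1013]
tool_rot: [[0.016, 1.0, -0.008], [1.0, -0.016, -0.009], [-0.009, -0.008, -1.0]]
contact_force: [-11.2, -17.6, 11.2]
gripper_width: 0.0571
gripper_force: 107.9
169 [-4, 35, 89, 94, 94, 94, 94, 96, 94, 98, 97, 97]
170 [-4, 47, 94, 97, 94, 96, 97, 86, 62, 74, 80, 93]
171 [-2, 51, 94, 99, 97, 97, 91, 42, 3, 13, 20, 47]
172 [-1, 29, 63, 69, 75, 93, 89, 35, -6, -4, -3, 1]
173 [-2, 7, 12, 7, 18, 49, 86, 65, 27, 22, 8, -5]
174 [0, 3, 3, 2, 2, 17, 65, 95, 87, 75, 45, 26]
175 [0, 4, 5, 4, 1, 21, 69, 97, 98, 97, 90, 79]
176 [3, 5, 5, 3, 0, 30, 76, 97, 95, 95, 96, 97]
177 [5, 5, 3, 1, 10, 50, 89, 95, 93, 93, 93, 93]
178 [5, 3, 2, 11, 40, 82, 96, 95, 93, 93, 94, 94]
157 [49, 55, 57, 58, 58, 55, 58, 67, 72, 73, 74, 74]
158 [43, 50, 54, 55, 57, 58, 63, 69, 76, 76, 74, 75]
159 [40, 43, 47, 52, 61, 71, 79, 84, 89, 83, 75, 73]
160 [40, 42, 52, 75, 97, 108, 119, 108, 111, 103, 83, 73]
161 [42, 44, 70, 118, 141, 148, 150, 124, 127, 122, 94, 76]
162 [42, 44, 78, 137, 162, 168, 160, 133, 130, 129, 109, 86]
163 [39, 45, 76, 128, 160, 172, 164, 138, 131, 134, 124, 104]
164 [38, 42, 64, 111, 149, 167, 165, 145, 137, 137, 133, 120]
165 [37, 40, 52, 88, 133, 156, 165, 155, 142, 137, 138, 129]
```

```bash
python3 -c "
from rig import *;print(sign_off())"
```

```text
the job is handed in; nothing more can be done
None
```

I turned the rail onto the fence, then slid it out until its transformer-end edge was level with the steel gauge's pointer, to within about 2 mm by the cameras. It was handed in at about 16 s, resting on the riser along the fence and still gripped at about 108 N; no verdict came back.

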